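Grade three spring plungers by feel and put them away

ROBOT

A 6-joint arm with a two-finger parallel gripper is mounted at the origin on the work surface. World frame = base frame: x ahead of the robot, y to its left, z up, the work surface at z = 0. Lengths are in m, angles in rad, forces in N, time in s.
With the tool pointing down it reaches from about 0.35 to 0.775 m from the base axis. Payload 7.3 kg.
Tool frame: the origin (TCP) lies midway between the tips of the shut fingers; the grasp point (between the pads) lies 19 mm behind it (robot.grasp_offset is the z of the grasp point in the tool frame, in m); z points along the fingers, y is the direction in which the jaws open and shut (so a half turn about z gives the same grasp; the last joint's range is limited). The gripper opens to 92 mm and grips with 3 to 60 N. Pads are 19 mm wide; open, the fingers measure 130 mm over their backs; the gripper's body (75 mm by 190 mm) begins 47 mm behind the grasp point.
Start: joints at [1.027, 0.342, 1.524, -0, 1.275, -0.146], TCP at [0.203, 0.484, 0.188] pointing down, gripper open.
Joint ranges: [-2.53, 2.53], [-0.77, 2.02], [0.04, 2.7], [-1, 4.14], [0.28, 2.66], [-3.11, 3.11]. Speed limits (rad/s): [2.57, 2.57, 3.14, 3.14, 3.14, 3.14].

INTERFACE

Orientations are given as [roll, pitch, yaw] about the fixed x, y, z axes, in that order (R = Rz(yaw) Ry(pitch) Rx(roll)).
In Python, from cell import observe, imaging, workorder, robot gives the robot as it stands. The module is installed in compiled form; this text tells all that it offers.
- The arm moves only by the tool send_rows, never from a script. Its argument "series" is a list of rows, each a list of 7 numbers: the shift along the tool's x, y, z in m, then the turn, a rotation vector about the tool's x, y, z in rad, then the closure, from 0 (fully open) to 1 (shut). A call has 1 to 5 rows; each row shifts and turns the commanded pose from where the row before left it, along the tool's axes as they then stand; what a row does not reach is not made up. A row lasts 1/12 s, in which the tool goes at most 41.7 mm and 7.16 degrees, less where a joint would pass 70% of its speed; a pose out of reach is approached as far as the arm can. A call is refused whole if a number of a shift passes 0.0417 or a number of a turn 0.125, either way. A call with a gripper value outside its range is refused whole. The fingers move at their own pace and stop on an object; "newtons" is the grip in N (left out, the last holds). Time passes only in rows, so rows that do not move let the fingers close. It gives the time, the measured TCP pose, the force and the opening at its end, in the units of the state.
- observe(): the state, without advancing time (a new reading comes with each control period).
- imaging.read_camera(name): name is "scene" or "side" or "wrist"; returns a dict with "color" (384x512x3 uint8, red, green, blue), "range_z" (384x512 float32, m along the optical axis (not along the pixel's ray), 0 where there is no reading), "vfov" (degrees; the focal length in pixels is half the picture's height over the tangent of half this angle, whatever the lens; pixels are square), "cx", "cy" (the principal point, pixels), "T" (4x4, takes a point from camera to world coordinates). Camera axes: x right, y down, z forward; pixel columns grow to the right and rows downward; lengths in m; the calibration is good to about 2 mm. A picture is of the moment at which its call begins.
- workorder.hand_in(): hands the job in, once; it reports no verdict.
The state is a dict: "time": time; "qpos": joint angles; "qvel": joint speeds; "joint_efforts": joint torques, N m; "tool_pos": TCP position; "tool_rot": TCP orientation; "contact_force": force on the tool from outside, world axes, zero at the start; "torque": the same for the moment, N m; "opening": finger opening in m.
Only numpy, scipy, OpenCV 4.12 (cv2) and the standard library are available. Lean on these libraries where they do the work, as an engineer would, in place of code of your own. Each camera call takes 0.05 s, during which the arm holds its last target.

TASK

The three spring plunger bolts on the wooden rack look alike but have different springs; tell them apart by how far the nose pin gives when each is squeezed end to end with the same light grip, about 20 N. Lay them flat in the grey parts drawer, one to a compartment: the softest in front next to the pull, the middling one in the middle, the stiffest at the back. Set them down rather than drop them, let go, and leave the other things on the bench where they are.

Things in the scene. Friction and masses are not known exactly. Their poses are not given: they have to be found in the camera images.
- bolt_near (a point): Bolt in the rack's end saddle at -x. All three look alike, dark head, bright shank, about 90 g, 62 mm long: hex head 24 mm across flats, 10 mm thick; shank 16 mm in diameter, 38 mm long; sprung nose pin 10 mm in diameter, 14 mm out. Point: on the bolt's axis, half-way along its free length (to 2 mm), 49 mm above the bench; y axis along the bolt towards its pin. Fixed to the rack: marks where this bolt starts.
- bolt_centre (a point): Bolt in the rack's middle saddle. Springs of the three, in any order: pushing the pin in x mm takes 3 + 2.3x N (softest), 6 + 5x N, 10 + 10x N (stiffest): at 20 N 7, 3, 1 mm, at 40 N 10 (the stop), 7, 3 mm, plus about 0.5 mm of pad give. Point: on the bolt's axis, half-way along its free length (to 2 mm), 49 mm above the bench; y axis along the bolt towards its pin. Fixed to the rack: marks where this bolt starts.
- bolt_far (a point): Bolt in the rack's end saddle at +x. Any saddle may hold any of the springs. A bolt can be held and carried by its two ends, 52 to 62 mm apart; in the saddle friction takes part of the squeeze, so lift it clear to judge its give. Point: on the bolt's axis, half-way along its free length (to 2 mm), 49 mm above the bench; y axis along the bolt towards its pin. Fixed to the rack: marks where this bolt starts.
- rack: Wooden rack, fixed: base board 215 x 75 x 12 mm, on it a rail 205 mm long (along x) and 18 mm wide, top 40 mm above the bench, with mitred strips (to 52 mm) forming three V-saddles 65 mm apart along x. The bolts lie across the rail along y, both ends clear of it over the base board. Origin: centre of the underside, on the bench.
- drawer: Grey plastic parts drawer, fixed, open above: 241 mm long (x), 148 mm wide (y), 40 mm high, walls, floor and dividers 4 mm; steel bow pull on its front (-x) end, reaching 24 mm beyond it. Two dividers make three compartments one behind another, each 75 mm (x) by 140 mm (y). Origin: centre of the underside, on the bench.
- slot_front (a point): centre of the floor of the drawer's front compartment, the one next to the pull; 4 mm above the bench; axes as the drawer's
- slot_middle (a point): centre of the floor of the drawer's middle compartment; 4 mm above the bench; axes as the drawer's
- slot_back (a point): centre of the floor of the drawer's back compartment, farthest from the pull; 4 mm above the bench; axes as the drawer's
- wrench: bystander: steel wrench lying flat on the bench, 200 mm long along x; origin under its middle
- screwdriver: bystander: screwdriver lying on the bench, 200 mm long along x; origin under its middle
- oil_bottle: bystander: upright white bottle with a black cap, 52 mm in diameter, 140 mm high; origin at the centre of its underside
- tape_measure: bystander: black tape measure standing on its flat side, 65 x 32 x 62 mm; origin at the centre of its underside

How it is judged:
By the outcome, as a careful person would: the job done as asked, in the order asked, and still so for the second after the job is handed in, with the robot touching nothing.
It also fails if it takes over 64 s, if anything falls off the work surface, if the arm or the gripper's body presses on something with over 40 N, if the wrist force passes 120 N, or if a joint passes its speed limit or range.

## Working session

There is one attempt and no reset: what is moved stays moved. The work goes in short steps, Python scripts to look and compute and a tool call to move; the robot and the scene stay as the last step left them, time stands still between calls to the robot, and variables do not carry over. Pictures are saved under pics/ and viewed, and the job is handed in when it is done.

Besides the shell and the picture viewer there is one more tool, called after "Emit:" as name(argument=value, ...) on one line, values as JSON. send_rows: Moves the arm, as the interface text tells. Its arguments: {"type":"object","properties":{"series":{"type":"array","items":{"type":"array","items":{"type":"number"}}},"newtons":{"type":"number"}},"required":["series"]}

```bash
mkdir -p pics; cat > h.py <<'E'
import numpy as np, cv2
from cell import observe, imaging, workorder, robot
def cam(n):
    d=imaging.read_camera(n); d['f']=d['color'].shape[0]/2/np.tan(np.radians(d['vfov'])/2); return d
def save(d,fn,s=1.5): cv2.imwrite('pics/'+fn,cv2.resize(d['color'][:,:,::-1],None,fx=s,fy=s))
def pts(d):
    h,w=d['range_z'].shape; v,u=np.mgrid[:h,:w]; z=d['range_z']
    P=np.stack([(u-d['cx'])/d['f']*z,(v-d['cy'])/d['f']*z,z,np.ones_like(z)],-1)
    return (P@np.array(d['T']).T)[...,:3]
def ray(d,u,v,z):
    T=np.array(d['T']); r=T[:3,:3]@np.array([(u-d['cx'])/d['f'],(v-d['cy'])/d['f'],1]); return T[:3,3]+r*(z-T[2,3])/r[2]
E
python3 - <<'E'
from h import *
s=observe(); print(s)
for n in ['scene','side','wrist']:
    d=cam(n); save(d,n+'0.png'); np.savez(n+'0.npz',**d); print(n,d['vfov'],d['cx'],d['cy'],np.round(d['T'],3).tolist())
E
```

```text
{'time': 0.0, 'qpos': array([ 1.02701559e+00,  3.42715775e-01,  1.52499825e+00, -3.37181002e-05,
        1.27538603e+00, -1.46051635e-01]), 'qvel': array([ 0.00237728, -0.00140245,  0.00054119, -0.00143728,  0.00083791,
        0.00044414]), 'joint_efforts': array([-1.27843330e-03, -4.31239164e+01, -2.44216543e+01,  7.17010559e-02,
        5.58729633e-02, -1.11379027e-04]), 'tool_pos': array([0.20312336, 0.48362027, 0.18695516]), 'tool_rot': array([-3.14009661e+00, -1.87476305e-04,  2.74387325e+00]), 'contact_force': array([-1.19892596,  0.64517628, -0.32228918]), 'torque': array([ 0.03908581, -0.03883192, -0.00744775]), 'opening': 0.09200318817949299}
scene 54.192337957909466 259.14832931325367 195.89040252610818 [[0.782, 0.51, -0.359, 1.009], [0.624, -0.649, 0.435, -0.476], [-0.011, -0.564, -0.826, 0.954], [0.0, 0.0, 0.0, 1.0]]
side 49.20330161026579 255.53123074614015 189.74695738045565 [[0.844, -0.384, 0.375, 0.121], [-0.536, -0.628, 0.563, -0.758], [0.02, -0.677, -0.736, 1.027], [0.0, 0.0, 0.0, 1.0]]
wrist 63.480210866928026 252.91561146159293 190.9080592031318 [[0.387, 0.88, 0.276, 0.128], [0.922, -0.37, -0.116, 0.516], [0.0, 0.3, -0.954, 0.384], [0.0, 0.0, 0.0, 1.0]]
```

View pics/scene0.png

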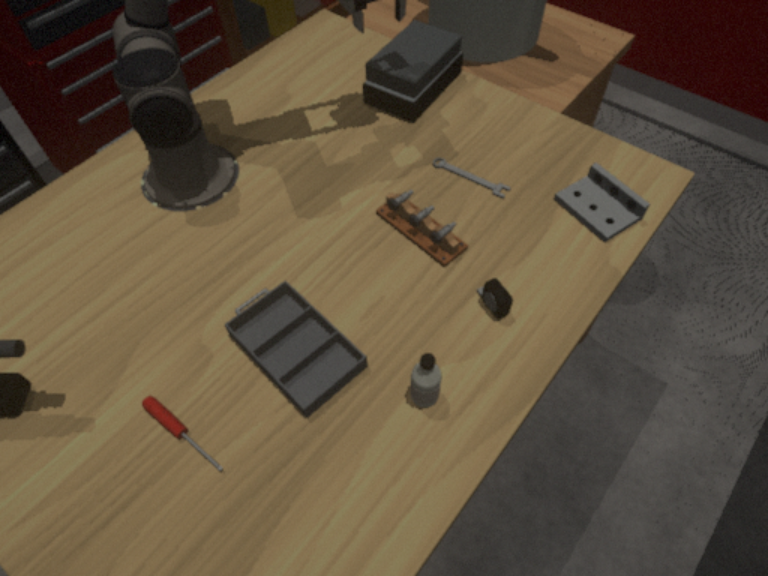

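View pics/side0.png

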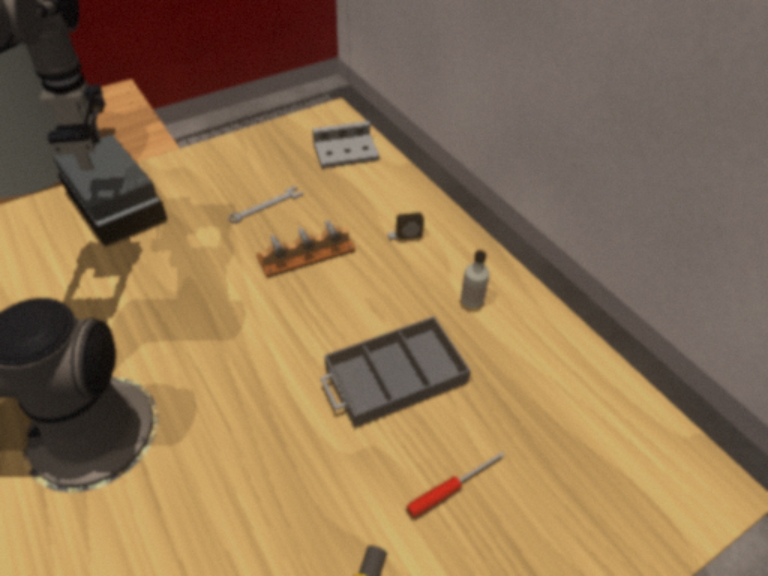

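View pics/wrist0.png

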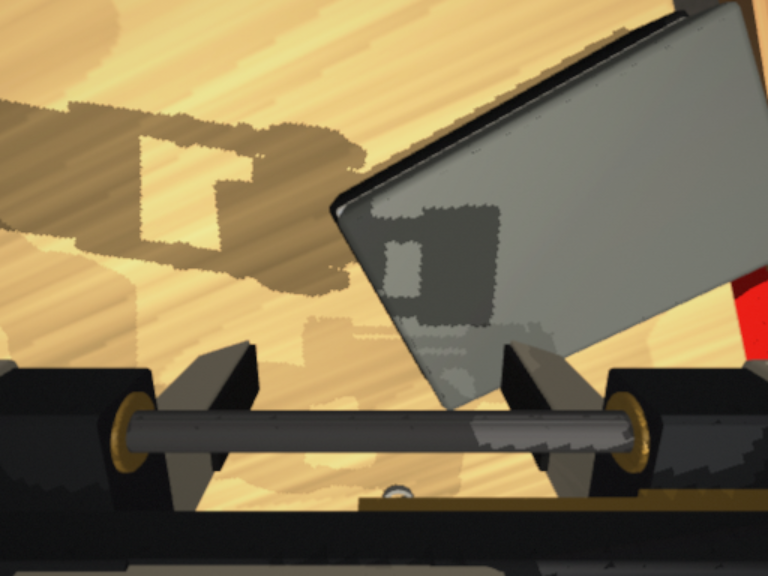

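The scene picture shows the rack with three bolts at about (420,228) and the drawer at (296,347), both in the scaled image. The pull is at its upper left. The tape measure is at (495,298), the bottle at (425,380), the wrench at (470,177) and the screwdriver at (182,432). Next I'll measure positions.

```bash
python3 - <<'E'
from h import *
for n in ['scene','side']:
    d=dict(np.load(n+'0.npz')); P=pts(d); hsv=cv2.cvtColor(d['color'],cv2.COLOR_RGB2HSV)
    ok=d['range_z']>0
    print(n,'bench z', np.median(P[...,2][ok&(abs(P[...,2])<.02)]))
    # everything above the bench, cluster
    m=(ok&(P[...,2]>.012)&(P[...,2]<.2)&(np.hypot(P[...,0],P[...,1])>.2)&(P[...,0]>0.1)&(P[...,0]<1)&(abs(P[...,1])<.7)).astype(np.uint8)
    k,L,st,c=cv2.connectedComponentsWithStats(m)
    for i in range(1,k):
        if st[i,4]<60: continue
        q=P[L==i]; r=cv2.minAreaRect(q[:,:2].astype(np.float32))
        print(i,st[i],'rect',np.round(r[0],4),np.round(r[1],3),round(r[2],1),'zmax',np.percentile(q[:,2],98).round(3),'hsv',np.median(hsv[L==i],0))
E
```

```text
scene bench z 0.0005178382781464985
1 [ 242   15   63   65 2764] rect [0.2269 0.5846] [0.164 0.236] 3.2 zmax 0.12 hsv [23.  30.5 44. ]
2 [ 370  108   64   52 1668] rect [0.8199 0.5016] [0.124 0.163] 73.0 zmax 0.053 hsv [ 30.  12. 104.]
10 [ 251  126   61   50 1070] rect [0.5431 0.2036] [0.076 0.215] 82.2 zmax 0.062 hsv [ 15. 116.  87.]
11 [321 185  21  27 358] rect [0.7816 0.1312] [0.032 0.063] 66.6 zmax 0.065 hsv [19. 92. 37.]
12 [ 150  187   95   90 1695] rect [ 0.5246 -0.182 ] [0.15  0.268] 82.4 zmax 0.042 hsv [19. 42. 48.]
17 [  0 226  17  12 108] rect [ 0.2871 -0.5159] [0.036 0.017] 86.2 zmax 0.199 hsv [19. 81. 41.]
19 [274 235  21  35 564] rect [ 0.7859 -0.1106] [0.052 0.046] 22.4 zmax 0.142 hsv [21. 45. 70.]
20 [  0 248  20  29 459] rect [ 0.2084 -0.574 ] [0.036 0.071] 44.2 zmax 0.051 hsv [ 19. 112.  32.]
21 [ 95 264  54  49 420] rect [ 0.5    -0.4312] [0.025 0.2  ] 89.1 zmax 0.027 hsv [  4.  185.  111.5]
side bench z 0.0012737552921144868
1 [208  80  45  32 988] rect [0.8202 0.4987] [0.128 0.161] 73.0 zmax 0.054 hsv [ 16.  30. 141.]
2 [  36   92   75   70 2955] rect [0.2219 0.5861] [0.16  0.244] 6.0 zmax 0.12 hsv [19. 27. 60.]
11 [263 141  20  17 284] rect [0.7787 0.1298] [0.034 0.068] 66.1 zmax 0.066 hsv [ 17.  110.5  67. ]
13 [ 172  147   64   36 1012] rect [0.542  0.2014] [0.079 0.213] 82.2 zmax 0.062 hsv [ 14. 145. 115.]
16 [307 166  19  38 491] rect [ 0.7771 -0.1149] [0.039 0.052] 34.3 zmax 0.142 hsv [ 18.  70. 100.]
17 [ 214  210  100   73 1782] rect [ 0.5257 -0.1833] [0.155 0.266] 82.6 zmax 0.044 hsv [15. 68. 70.]
18 [271 301  65  44 485] rect [ 0.4998 -0.4318] [0.198 0.026] 0.3 zmax 0.028 hsv [  4. 210. 174.]
```

Emit:
send_rows(series=[[-0.034,-0.01,0,0,0,0,0],[-0.034,-0.01,0,0,0,0,0],[-0.034,-0.01,0,0,0,0,0],[-0.034,-0.01,0,0,0,0,0],[-0.034,-0.01,0,0,0,0,0]], newtons=20)

```text
time: 0.57
tool_pos: [0.3416, 0.3708, 0.1874]
tool_rot: [-3.141, -0.0, 2.744]
contact_force: [0.3, 0.9, 0.6]
opening: 0.0915
```

Emit:
send_rows(series=[[-0.034,-0.01,0,0,0,0,0],[-0.034,-0.01,0,0,0,0,0],[-0.034,-0.01,0,0,0,0,0],[-0.034,-0.01,0,0,0,0,0],[-0.034,-0.01,0,0,0,0,0]])

```text
time: 0.98
tool_pos: [0.4791, 0.2587, 0.1874]
tool_rot: [-3.141, -0.0, 2.744]
contact_force: [-0.4, 1.0, -0.0]
opening: 0.0919
```

Emit:
send_rows(series=[[-0.034,-0.01,0,0,0,0,0],[-0.034,-0.01,0,0,0,0,0],[0,0,0,0,0,-0.09,0],[0,0,0,0,0,-0.09,0],[0,0,0,0,0,-0.082,0]])

```text
time: 1.4
tool_pos: [0.5333, 0.2145, 0.1869]
tool_rot: [-3.141, -0.001, 3.009]
contact_force: [0.3, 0.8, -1.1]
opening: 0.0915
```

Emit:
send_rows(series=[[0,0,0,0,0,0,0],[0,0,0,0,0,0,0]])

```text
time: 1.57
tool_pos: [0.5329, 0.2153, 0.1873]
tool_rot: [-3.141, -0.001, 3.003]
contact_force: [0.1, 0.3, 0.1]
opening: 0.0919
```

```bash
python3 - <<'E'
from h import *
s=observe(); print(s['time'],s['tool_pos'],s['tool_rot'],s['qpos'],s['opening'])
d=cam('wrist'); save(d,'wrist1.png'); np.savez('wrist1.npz',**d)
E
```

```text
1.5667 [0.53289285 0.21529967 0.18733837] [-3.14149787e+00 -5.38712506e-04  3.00325114e+00] [ 2.50570713e-01  4.34299865e-01  1.38262217e+00  1.20166919e-04
  1.32520504e+00 -1.18191337e+00] 0.091894078385342
```

View pics/wrist1.png

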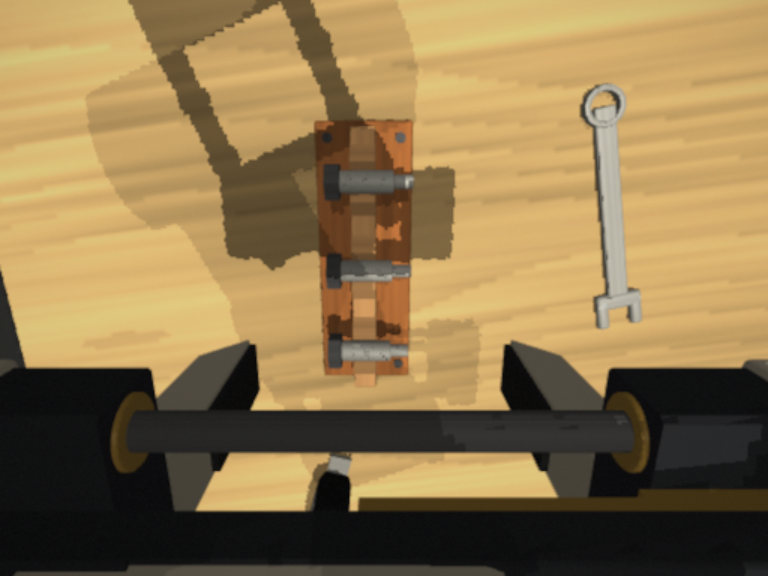

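The wrist view shows three bolts, heads left and pins right (+y): near at row 182, centre at row 270, far at row 350. I'll take their ends from the depth and colour.

```bash
python3 - <<'E'
from h import *
d=dict(np.load('wrist1.npz')); P=pts(d); hsv=cv2.cvtColor(d['color'],cv2.COLOR_RGB2HSV)
print(d['T'].round(4).tolist())
win=np.zeros(P.shape[:2],bool); win[75:252,205:285]=1
orange=(hsv[...,1]>90)
m=(win&~orange&(P[...,2]>.04)&(P[...,2]<.075)).astype(np.uint8)
k,L,st,c=cv2.connectedComponentsWithStats(m)
for i in range(1,k):
    if st[i,4]<60: continue
    v,u=np.nonzero(L==i); r=cv2.minAreaRect(np.stack([u,v],1).astype(np.float32))
    q=P[L==i]
    # ends along direction
    b=np.array([np.sin(np.radians(7.8)),np.cos(np.radians(7.8))]); t=q[:,:2]@b
    a=np.array([b[1],-b[0]]); s=q[:,:2]@a
    hd=t<t.min()+.01; pn=t>t.max()-.01
    print(st[i],'t',t.min(),t.max(),'len',np.ptp(t),'s head',np.median(s[hd]),'s pin',np.median(s[pn]), 's range sh',np.percentile(s[~hd],[2,98]),'z',np.percentile(q[hd,2],95),np.percentile(q[pn,2],95))
    vx,vy,x0,y0=cv2.fitLine(np.stack([u,v],1).astype(np.float32),cv2.DIST_L2,0,.01,.01).ravel()
    tt=(u-x0)*vx+(v-y0)*vy
    e=[ray(d,x0+k_*vx,y0+k_*vy,.049) for k_ in (tt.min()-.5,tt.max()+.5)]
    e=np.array(e); dd=e[1]-e[0]; print('  ray ends',e.round(4)[:,:2].tolist(),'mid',e.mean(0).round(4),'len',np.linalg.norm(dd).round(4),'ang',np.degrees(np.arctan2(dd[1],dd[0])))
# rack
m=(orange&(hsv[...,0]<14)&(hsv[...,1]>130)).astype(np.uint8); 
k,L,st,c=cv2.connectedComponentsWithStats(m); i=1+np.argmax(st[1:,4]); q=P[L==i]; q=q[(q[:,2]<.02)&(q[:,2]>.006)]
print('board',cv2.minAreaRect(q[:,:2].astype(np.float32)),np.median(q[:,2]))
E
```

```text
[[0.138, 0.9449, 0.2969, 0.4524], [0.9904, -0.1319, -0.0405, 0.227], [0.0009, 0.2996, -0.9541, 0.3848], [0.0, 0.0, 0.0, 1.0]]
[216 110  60  23 929] t 0.2486029467960122 0.30963253793197126 len 0.06102959113595907 s head 0.44405578756510466 s pin 0.4440127040236319 s range sh [0.43693477 0.45241287] z 0.06313138338774511 0.05526046985399898
  ray ends [[0.4745, 0.1841], [0.4827, 0.2472]] mid [0.4786 0.2157 0.049 ] len 0.0636 ang 82.5912755631331
[218 169  56  23 792] t 0.24785227861935138 0.3086179501869933 len 0.0607656715676419 s head 0.5070812114186155 s pin 0.5092214476950142 s range sh [0.50169818 0.51712461] z 0.06320241617692451 0.05568687670387601
  ray ends [[0.5388, 0.1751], [0.5477, 0.2373]] mid [0.5432 0.2062 0.049 ] len 0.0629 ang 81.85033239062031
[219 223  53  22 717] t 0.24684221986432603 0.3074607418835201 len 0.06061852201919404 s head 0.5704080601594497 s pin 0.5731989015874499 s range sh [0.56656682 0.58447017] z 0.06316026118033032 0.05547840398210588
  ray ends [[0.6037, 0.165], [0.612, 0.2273]] mid [0.6078 0.1961 0.049 ] len 0.0629 ang 82.403652855507
board ((0.542039155960083, 0.2024267017841339), (0.07340075820684433, 0.21339640021324158), 82.05628967285156) 0.01228428254896452
```

Emit:
send_rows(series=[[0.027,-0.0035,0,0,0,0,0],[0.027,-0.0036,0.02,0,0,0,0],[0,0,0.03,0,0,0,0],[0,0,0.03,0,0,0,0.1],[0,0,0,0,0,0,0.1]])

```text
time: 2.03
tool_pos: [0.4747, 0.2149, 0.1031]
tool_rot: [-3.138, -0.008, 3.005]
contact_force: [-1.1, 0.1, 0.1]
opening: 0.0846
```

Emit:
send_rows(series=[[0,0,0,0,0,0,0.1]])

```text
time: 2.12
tool_pos: [0.4778, 0.2156, 0.1072]
tool_rot: [-3.141, -0.003, 3.005]
contact_force: [-0.0, -0.4, 0.5]
opening: 0.0832
```

```bash
python3 - <<'E'
from h import *
s=observe(); print(s['time'],s['tool_pos'],s['tool_rot'],s['opening'])
d=cam('wrist'); save(d,'wrist2.png'); np.savez('wrist2.npz',**d)
E
```

```text
2.1167 [0.47775214 0.21560107 0.10717413] [-3.14055638e+00 -2.54153919e-03  3.00482487e+00] 0.08320293568691656
```

View pics/wrist2.png

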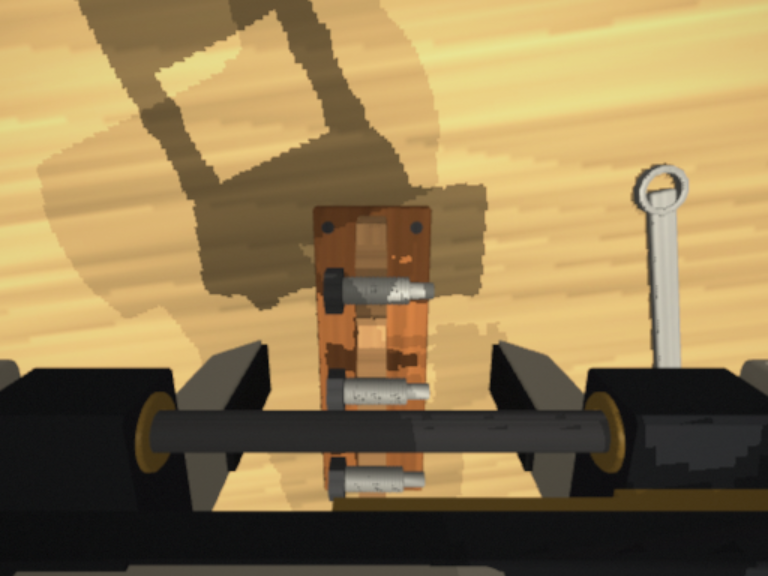

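The view shows the near bolt at (380,290), centred between the jaws at x≈380. I'll go down and squeeze.

Emit:
send_rows(series=[[0,0,0.025,0,0,0,0.1],[0,0,0.025,0,0,0,0.1],[0,0,0.018,0,0,0,0.1],[0,0,0,0,0,0,0.1],[0,0,0,0,0,0,0.25]])

```text
time: 2.58
tool_pos: [0.4796, 0.2159, 0.0409]
tool_rot: [3.141, 0.001, 3.005]
contact_force: [0.3, 0.0, 0.2]
opening: 0.079
```

Emit:
send_rows(series=[[0,0,0,0,0,0,0.5],[0,0,0,0,0,0,0.6],[0,0,0,0,0,0,0.7],[0,0,0,0,0,0,1],[0,0,0,0,0,0,1]], newtons=20)

```text
time: 3.0
tool_pos: [0.4789, 0.2158, 0.0403]
tool_rot: [3.141, 0.001, 3.006]
contact_force: [0.1, -0.2, 0.2]
opening: 0.0472
```

Emit:
send_rows(series=[[0,0,0,0,0,0,1],[0,0,0,0,0,0,1]])

```text
time: 3.17
tool_pos: [0.4786, 0.2156, 0.0398]
tool_rot: [3.141, 0.0, 3.006]
contact_force: [-0.1, 0.3, 0.7]
opening: 0.034
```

```bash
python3 - <<'E'
from h import *
for n in ['wrist','scene','side']:
    d=cam(n); save(d,n+'3.png'); np.savez(n+'3.npz',**d)
    if n!='wrist':
        c=(345,205) if n=='scene' else (200,165)
        c=(280,150) if n=='scene' else (200,160)
        im=d['color'][c[1]-60:c[1]+60,c[0]-80:c[0]+80,::-1]; cv2.imwrite(f'pics/{n}3c.png',cv2.resize(im,None,fx=5,fy=5,interpolation=cv2.INTER_CUBIC))
E
```

```text
(no output)
```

View pics/wrist3.png

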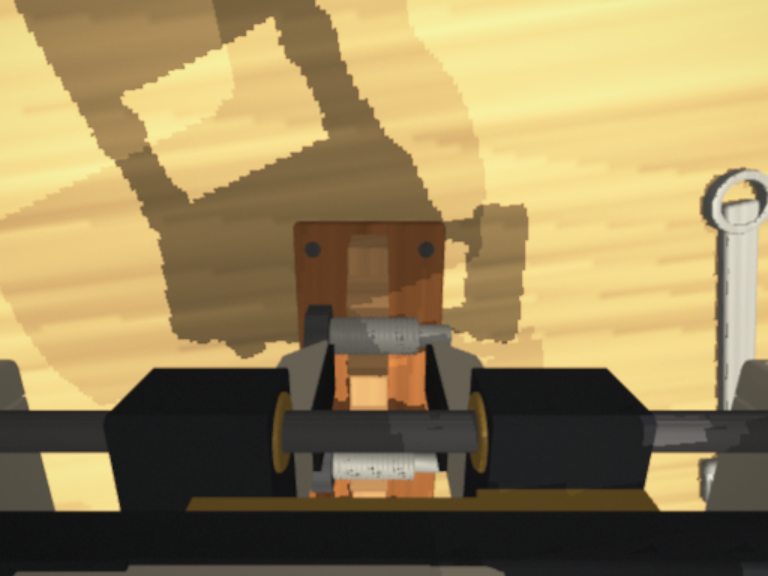

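View pics/scene3c.png

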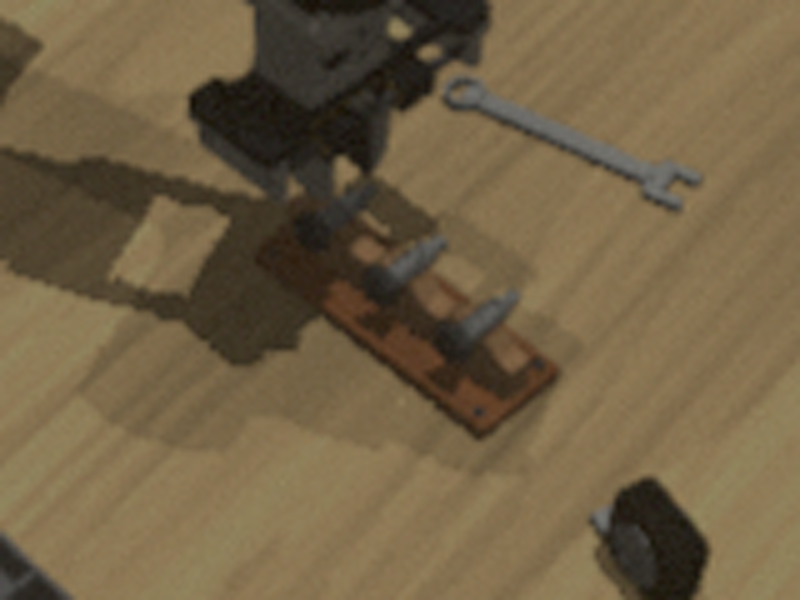

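View pics/side3c.png

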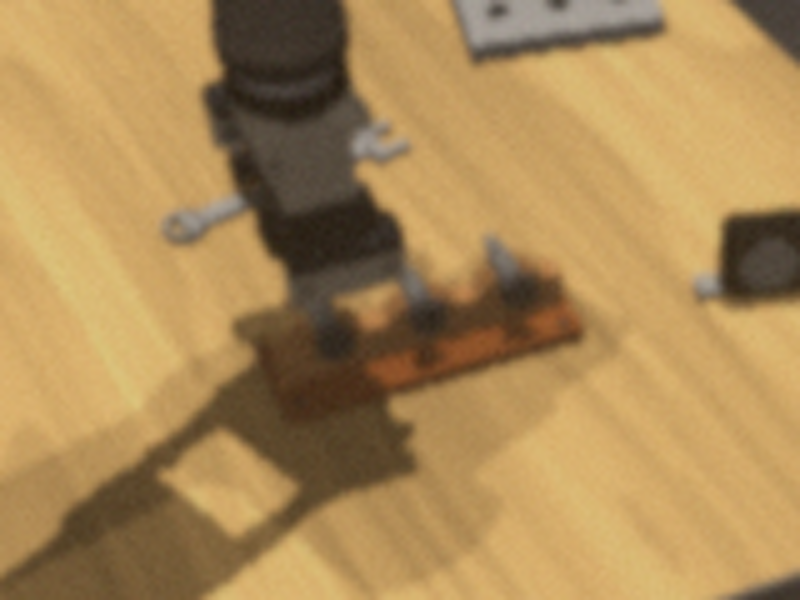

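```bash
python3 - <<'E'
from h import *
s=observe();print(s['time'],s['tool_pos'],s['opening'])
d=dict(np.load('wrist3.npz'));P=pts(d)
print(d['T'][:3,3])
for (u,v) in [(375,325),(375,335),(375,345),(318,325),(435,335),(320,360),(322,380),(320,455),(440,380),(375,465),(305,370),(460,360),(440,360),(435,395)]:
    print((u,v),P[int(v/1.5),int(u/1.5)].round(4), 'ray49',ray(d,u/1.5,v/1.5,.049).round(4)[:2])
for n in['scene','side']:
    d=dict(np.load(n+'0.npz'));P=pts(d); b=np.array([.1357,.9907]);a=np.array([.9907,-.1357])
    m=(P[...,2]>.053)&(P[...,2]<.075)&(abs(P[...,0]-.54)<.12)&(abs(P[...,1]-.2)<.08)
    k,L,st,c=cv2.connectedComponentsWithStats(m.astype(np.uint8))
    for i in range(1,k):
        if st[i,4]>8:
            q=P[L==i][:,:2]; print(n,'s',np.median(q@a).round(4),'t',np.median(q@b).round(4),st[i,4])
E
```

```text
3.3167 [0.47853538 0.2156163  0.03960679] 0.022008870674306947
[0.39797427 0.22710532 0.23720001]
(375, 325) [0.4711 0.2155 0.0548] ray49 [0.4739 0.215 ]
(375, 335) [0.4748 0.215  0.0573] ray49 [0.4786 0.2144]
(375, 345) [0.4792 0.2144 0.0582] ray49 [0.4833 0.2137]
(318, 325) [0.4662 0.1925 0.059 ] ray49 [0.4705 0.1905]
(435, 335) [0.4799 0.2401 0.0536] ray49 [0.4822 0.2404]
(320, 360) [0.4647 0.198  0.0964] ray49 [0.4872 0.1884]
(322, 380) [0.4666 0.1994 0.1065] ray49 [0.4972 0.1876]
(320, 455) [0.4809 0.1986 0.1244] ray49 [0.5366 0.1797]
(440, 380) [0.4712 0.2362 0.1074] ray49 [0.5045 0.2405]
(375, 465) [0.5396 0.2059 0.057 ] ray49 [0.5459 0.205 ]
(305, 370) [0.4645 0.1939 0.1022] ray49 [0.4912 0.1809]
(460, 360) [0.4709 0.2441 0.0966] ray49 [0.4957 0.2503]
(440, 360) [0.4703 0.2377 0.0962] ray49 [0.4945 0.2414]
(435, 395) [0.4727 0.2339 0.1133] ray49 [0.5118 0.2374]
scene s 0.4465 t 0.2706 71
scene s 0.5116 t 0.2714 71
scene s 0.5757 t 0.2704 81
side s 0.5754 t 0.2639 63
side s 0.5099 t 0.2687 63
side s 0.4453 t 0.2698 68
```

```bash
python3 - <<'E'
from h import *
from scipy.spatial.transform import Rotation as R
for f,tp,tr in [('wrist1',[0.53289285,0.21529967,0.18733837],[-3.1415,-.0005,3.00325]),('wrist3',[0.4786,.2156,.0398],[3.141,0,3.006])]:
    d=dict(np.load(f+'.npz'));P=pts(d); Q=(P-tp)@R.from_euler('xyz',tr).as_matrix()
    m=(abs(Q[...,1])<.12)&(Q[...,2]<.03)&(abs(Q[...,0])<.05)&(Q[...,2]>-.15)
    print(f)
    for y0 in np.arange(-.07,.07,.01):
        k=m&(Q[...,1]>y0)&(Q[...,1]<y0+.01)
        if k.sum()>5:
            q=Q[k]; j=np.argsort(q[:,2])[-5:]; vv=np.argwhere(k)[j]
            print(round(y0,3),k.sum(),q[j[-1]].round(4),vv[-1]*1.5,'x range',q[:,0].min().round(3),q[:,0].max().round(3))
E
```

```text
wrist1
-0.07 2647 [ 0.0111 -0.0602 -0.0503] [352.5 204. ] x range 0.01 0.038
-0.06 5361 [ 0.0112 -0.05   -0.0403] [340.5 241.5] x range 0.01 0.037
-0.05 8338 [ 0.0062 -0.0458 -0.0388] [351. 255.] x range -0.011 0.037
-0.04 3048 [ 0.0304 -0.0378 -0.1167] [409.5 186. ] x range 0.023 0.032
-0.03 3028 [ 0.0304 -0.0262 -0.1167] [409.5 244.5] x range 0.023 0.032
-0.02 2980 [ 0.0301 -0.0144 -0.1162] [409.5 304.5] x range 0.023 0.032
-0.01 3109 [ 0.0304 -0.0033 -0.1166] [409.5 360. ] x range 0.021 0.032
0.0 3347 [ 0.0299  0.003  -0.1159] [409.5 391.5] x range 0.021 0.032
0.01 3328 [ 0.0303  0.0128 -0.1166] [409.5 441. ] x range 0.021 0.032
0.02 3372 [ 0.0304  0.0226 -0.1168] [409.5 490.5] x range 0.021 0.032
0.03 3373 [ 0.0301  0.0311 -0.1162] [409.5 532.5] x range 0.02 0.032
0.04 7899 [ 0.0073  0.0465 -0.0387] [348.  502.5] x range -0.012 0.037
0.05 5787 [ 0.0109  0.051  -0.0397] [340.5 516. ] x range 0.01 0.038
0.06 3261 [ 0.011   0.061  -0.0502] [352.5 553.5] x range 0.01 0.038
0.07 481 [ 0.0345  0.08   -0.1055] [364.5 742.5] x range 0.021 0.038
wrist3
-0.07 1011 [ 0.0306 -0.0643 -0.1168]
[... 305 characters left out ...]
-0.05 0.043
-0.02 6895 [ 0.0422 -0.0154  0.0299] [223.5 346.5] x range -0.05 0.043
-0.01 5152 [ 0.043  -0.0058  0.0299] [222. 366.] x range -0.041 0.043
0.0 5015 [0.0422 0.003  0.0299] [223.5 384. ] x range -0.05 0.043
0.01 6635 [0.0429 0.0148 0.03  ] [222. 408.] x range -0.05 0.043
0.02 7565 [0.0422 0.0273 0.0298] [223.5 433.5] x range -0.05 0.043
0.03 5857 [-0.      0.0327  0.0299] [304.5 441. ] x range -0.009 0.043
0.04 4734 [ 0.0359  0.0462 -0.1095] [367.5 597. ] x range 0.021 0.038
0.05 2125 [ 0.0304  0.0546 -0.1166] [409.5 651. ] x range 0.023 0.032
0.06 1044 [ 0.03    0.0669 -0.1161] [409.5 711. ] x range 0.023 0.032
0.07 2264 [ 0.0039  0.0799 -0.1052] [480. 711.] x range -0.003 0.038
```

```bash
python3 - <<'E'
from h import *
from scipy.spatial.transform import Rotation as R
tp,tr=[0.4786,.2156,.0398],[3.141,0,3.006]
for n in ['scene3','side3']:
    d=dict(np.load(n+'.npz'));P=pts(d); Q=(P-tp)@R.from_euler('xyz',tr).as_matrix()
    m=(d['range_z']>0)&(abs(Q[...,1])<.09)&(abs(Q[...,0])<.03)&(Q[...,2]<.03)&(Q[...,2]>-.12)
    print(n)
    for z0 in np.arange(-.12,.03,.01):
        k=m&(Q[...,2]>z0)&(Q[...,2]<=z0+.01)
        if k.sum(): print(round(z0,2),k.sum(),'x',np.percentile(Q[k][:,0],[5,95]).round(3),'y',np.percentile(Q[k][:,1],[5,50,95]).round(3))
E
```

```text
scene3
-0.12 70 x [-0.029  0.026] y [-0.085 -0.042  0.083]
-0.11 27 x [-0.023  0.022] y [-0.083 -0.043  0.083]
-0.1 7 x [-0.011  0.006] y [0.018 0.023 0.03 ]
-0.09 18 x [-0.011  0.007] y [-0.032  0.021  0.036]
-0.08 24 x [-0.012 -0.002] y [-0.031 -0.02   0.029]
-0.07 28 x [-0.011  0.002] y [-0.03   0.     0.034]
-0.06 30 x [-0.011  0.005] y [-0.028  0.016  0.032]
-0.05 17 x [-0.01   0.006] y [-0.017  0.019  0.024]
-0.03 16 x [-0.006  0.008] y [-0.029 -0.022 -0.002]
-0.02 84 x [-0.013  0.011] y [-0.028 -0.003  0.027]
-0.01 54 x [-0.027  0.026] y [-0.028 -0.006  0.007]
-0.0 15 x [-0.029 -0.003] y [-0.018 -0.011 -0.003]
0.01 13 x [-0.025 -0.002] y [-0.011 -0.01  -0.008]
0.02 140 x [-0.027  0.025] y [-0.039 -0.022  0.031]
side3
-0.12 57 x [-0.027  0.029] y [-0.087 -0.084  0.071]
-0.11 15 x [-0.026  0.024] y [-0.086 -0.085 -0.081]
-0.03 17 x [-0.009  0.008] y [-0.03  -0.026 -0.008]
-0.02 59 x [-0.016  0.014] y [-0.032 -0.007  0.007]
-0.01 59 x [-0.027  0.027] y [-0.03  -0.01   0.004]
-0.0 26 x [-0.025  0.029] y [-0.016 -0.013 -0.007]
0.01 27 x [-0.029  0.028] y [-0.015 -0.013 -0.009]
0.02 138 x [-0.026  0.027] y [-0.041 -0.025 -0.011]
```

```bash
python3 - <<'E'
from h import *
print([ (a,getattr(robot,a)) for a in dir(robot) if not a.startswith('_')])
E
```

```text
[('IKError', <class 'cell.IKError'>), ('grasp_offset', -0.0188)]
```

Emit:
send_rows(series=[[0,0,0,0,0,0,0.1],[0,0,0,0,0,0,0.1],[0,0,0,0,0,0,0.1],[0,0,0,0,0,0,0.1],[0,0,0,0,0,0,0.1]])

```text
time: 3.73
tool_pos: [0.4786, 0.2156, 0.0396]
tool_rot: [3.142, -0.0, 3.006]
contact_force: [0.3, 0.0, -0.2]
opening: 0.0506
```

Emit:
send_rows(series=[[0,0,0,0,0,0,0.1],[0,0,0,0,0,0,0.1],[0,0,0,0,0,0,0.1],[0,0,0,0,0,0,0.1],[0,0,0.01,0,0,0,0.1]])

```text
time: 4.15
tool_pos: [0.4799, 0.2161, 0.0308]
tool_rot: [3.14, 0.003, 3.006]
contact_force: [0.7, 0.7, 0.3]
opening: 0.0812
```

Emit:
send_rows(series=[[0,0,0.015,0,0,0,0.1],[0,0,0.015,0,0,0,0.1],[0,0,0,0,0,0,0.1],[0,0,0,0,0,0,0.1]])

```text
time: 4.48
tool_pos: [0.4778, 0.2154, -0.0013]
tool_rot: [-3.141, -0.002, 3.006]
contact_force: [-0.0, 0.3, 0.3]
opening: 0.0824
```

```bash
python3 - <<'E'
from h import *
s=observe();print(s['time'],s['tool_pos'],s['opening'],s['contact_force'])
d=cam('wrist'); save(d,'wrist4.png')
E
```

```text
4.4833 [ 0.47776361  0.2154005  -0.00130985] 0.08240823859046761 [-0.03119657  0.32663219  0.30180334]
```

View pics/wrist4.png

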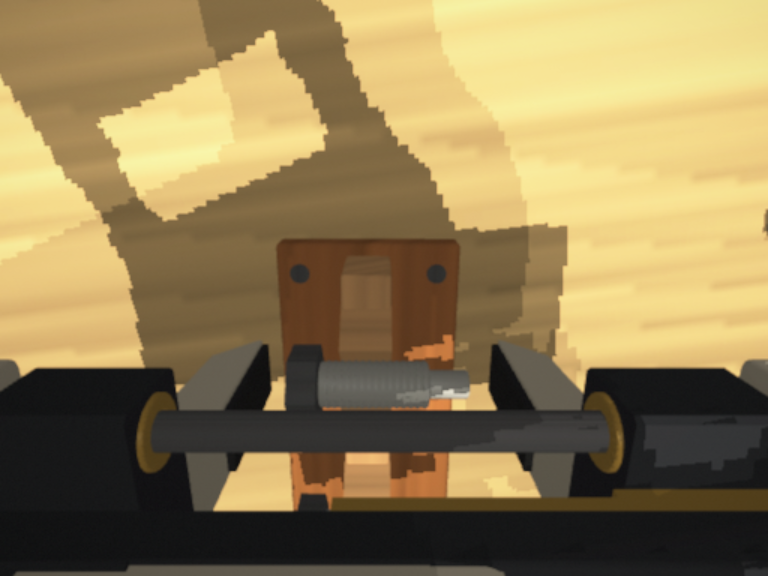

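The bolt (x 288–468, row 385) now sits centred between the jaws (x 268–490). The fingertips are really about 40 mm behind the stated TCP, so I'll allow for that from here.

Emit:
send_rows(series=[[0,0,0,0,0,0,1],[0,0,0,0,0,0,1],[0,0,0,0,0,0,1],[0,0,0,0,0,0,1],[0,0,0,0,0,0,1]], newtons=20)

```text
time: 4.95
tool_pos: [0.4789, 0.2153, 0.0001]
tool_rot: [-3.141, 0.001, 3.006]
contact_force: [0.3, -3.2, 2.6]
opening: 0.0546
```

Emit:
send_rows(series=[[0,0,0,0,0,0,1],[0,0,0,0,0,0,1],[0,0,0,0,0,0,1]])

```text
time: 5.2
tool_pos: [0.4789, 0.2155, 0.0001]
tool_rot: [3.142, 0.001, 3.006]
contact_force: [0.0, -2.5, 5.6]
opening: 0.055
```

Emit:
send_rows(series=[[0,0,-0.012,0,0,0,1],[0,0,-0.02,0,0,0,1],[0,0,-0.02,0,0,0,1],[0,0,-0.02,0,0,0,1],[0,0,0,0,0,0,1]])

```text
time: 5.62
tool_pos: [0.4807, 0.2166, 0.0749]
tool_rot: [3.139, 0.006, 3.006]
contact_force: [2.0, 0.8, -0.1]
opening: 0.0543
```

Emit:
send_rows(series=[[0,0,0,0,0,0,1],[0,0,0,0,0,0,1]])

```text
time: 5.78
tool_pos: [0.4778, 0.2156, 0.0707]
tool_rot: [-3.141, -0.001, 3.006]
contact_force: [0.6, -0.7, -1.6]
opening: 0.0544
```

```bash
python3 - <<'E'
from h import *
s=observe();print(s['time'],s['tool_pos'],s['opening'],s['contact_force'])
d=cam('wrist'); save(d,'wrist5.png'); np.savez('wrist5.npz',**d)
d=cam('side'); c=(200,160); im=d['color'][c[1]-60:c[1]+60,c[0]-80:c[0]+80,::-1]; cv2.imwrite('pics/side5c.png',cv2.resize(im,None,fx=5,fy=5))
E
```

```text
5.7833 [0.47782723 0.21558808 0.07068287] 0.05436553327479934 [ 0.56539671 -0.69693787 -1.60198579]
```

View pics/wrist5.png

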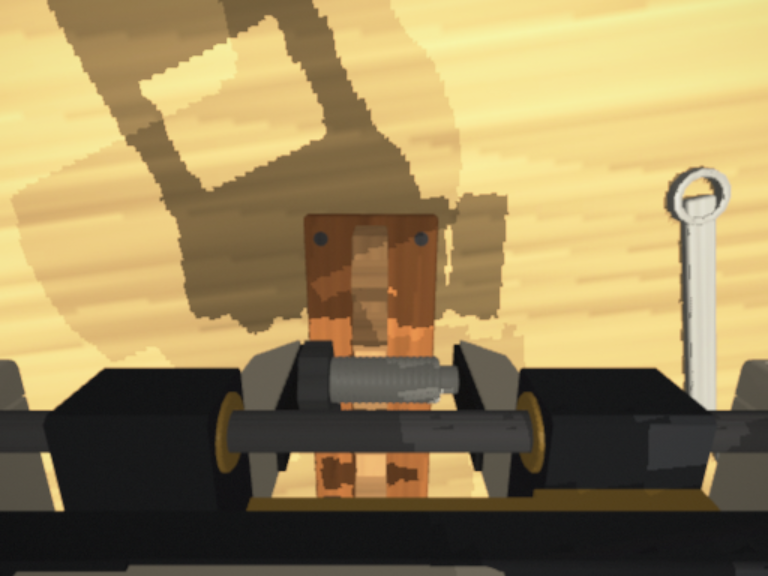

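View pics/side5c.png

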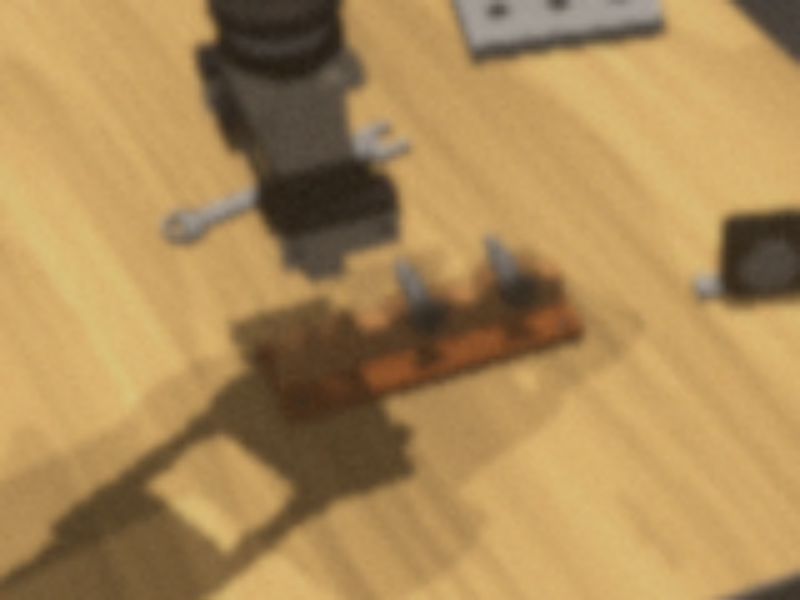

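The near bolt is lifted and its pin is deeply pushed in: 54.4 mm, so it is the softest and goes to the front slot. Next I'll refine the drawer pose.

```bash
python3 - <<'E'
from h import *
for n in ['scene0','side0']:
    d=dict(np.load(n+'.npz'));P=pts(d)
    m=(P[...,2]>.034)&(P[...,2]<.046)&(abs(P[...,0]-.53)<.17)&(abs(P[...,1]+.184)<.12)
    q=P[m][:,:2].astype(np.float32); r=cv2.minAreaRect(q); print(n,r,len(q))
    th=np.radians(-7.6); e=np.array([np.cos(th),np.sin(th)]); f=np.array([-e[1],e[0]])
    s=q@e;t=q@f; print(np.percentile(s,[0,.5,99.5,100]).round(4),np.percentile(t,[0,.5,99.5,100]).round(4))
    # cross histogram of s in the middle of t to find dividers
    k=abs(t-np.median([t.min(),t.max()]))<.055; h,b=np.histogram(s[k],bins=np.arange(s.min(),s.max(),.006)); print([(round(x,3),int(y)) for x,y in zip(b,h) if y>3])
E
```

```text
scene0 ((0.5361052751541138, -0.18345493078231812), (0.14968901872634888, 0.24333898723125458), 82.4783935546875) 625
[0.4339 0.4346 0.6769 0.6774] [-0.1859 -0.1857 -0.0371 -0.0362]
[(np.float64(0.434), 77), (np.float64(0.44), 12), (np.float64(0.512), 23), (np.float64(0.518), 12), (np.float64(0.59), 24), (np.float64(0.596), 17), (np.float64(0.668), 30)]
side0 ((0.5366473197937012, -0.18471024930477142), (0.15477870404720306, 0.24443551898002625), 82.5126953125) 706
[0.4341 0.4346 0.677  0.6787] [-0.1894 -0.1891 -0.0375 -0.0346]
[(np.float64(0.434), 73), (np.float64(0.44), 10), (np.float64(0.512), 39), (np.float64(0.518), 8), (np.float64(0.59), 24), (np.float64(0.596), 19), (np.float64(0.668), 33)]
```

Emit:
send_rows(series=[[-0.003,-0.018,0,0,0,0,1],[-0.003,-0.034,0,0,0,0,1],[-0.003,-0.036,0,0,0,0,1],[-0.003,-0.036,0,0,0,0,1],[-0.003,-0.036,0,0,0,0,1]])

```text
time: 6.3
tool_pos: [0.4707, 0.0538, 0.0706]
tool_rot: [-3.142, -0.002, 3.007]
contact_force: [0.5, 0.1, -1.0]
opening: 0.0541
```

Emit:
send_rows(series=[[-0.003,-0.036,0,0,0,0,1],[-0.003,-0.036,0,0,0,0,1],[-0.003,-0.036,0,0,0,0,1],[-0.003,-0.036,0,0,0,0,1],[-0.003,-0.036,0,0,0,0,1]])

```text
time: 6.72
tool_pos: [0.4613, -0.1267, 0.0706]
tool_rot: [3.141, -0.002, 3.006]
contact_force: [0.8, 0.2, -1.0]
opening: 0.054
```

Emit:
send_rows(series=[[-0.003,-0.032,0,0,0,0,1],[0,-0.016,0,0,0,0,1],[0,0,0,0,0,0,1],[0,0,0,0,0,0,1]])

```text
time: 7.05
tool_pos: [0.458, -0.1735, 0.0706]
tool_rot: [3.14, -0.002, 3.003]
contact_force: [-0.6, 0.2, -0.9]
opening: 0.0546
```

```bash
python3 - <<'E'
from h import *
s=observe();print(s['time'],s['tool_pos'],s['tool_rot'],s['opening'],s['contact_force'])
d=cam('wrist'); save(d,'wrist6.png'); np.savez('wrist6.npz',**d)
E
```

```text
7.05 [ 0.45797832 -0.17348556  0.0705992 ] [ 3.14039729e+00 -1.85265032e-03  3.00348741e+00] 0.054634662562489604 [-0.58858815  0.18816462 -0.87809326]
```

View pics/wrist6.png

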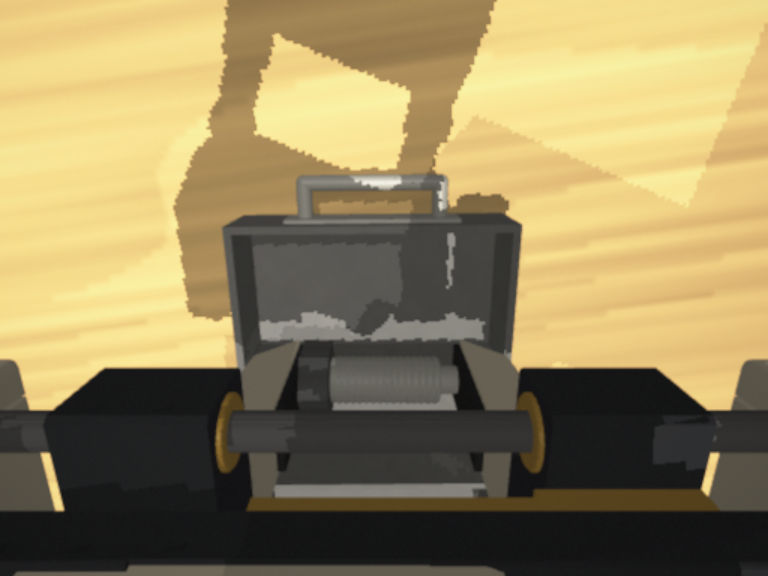

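Emit:
send_rows(series=[[0,0,0.03,0,0,0,1],[0,0,0.03,0,0,0,1],[0,0,0.025,0,0,0,1],[0,0,0.012,0,0,0,1],[0,0,0,0,0,0,1]])

```text
time: 7.52
tool_pos: [0.4566, -0.1705, -0.0282]
tool_rot: [3.139, -0.006, 3.008]
contact_force: [0.2, -0.1, -1.2]
opening: 0.0542
```

Emit:
send_rows(series=[[0,0,0.001,0,0,0,1],[0,0,0.001,0,0,0,1],[0,0,0,0,0,0,1]])

```text
time: 7.77
tool_pos: [0.4596, -0.1732, -0.0265]
tool_rot: [-3.141, 0.002, 3.007]
contact_force: [0.3, -0.1, -1.0]
opening: 0.0545
```

Emit:
send_rows(series=[[0,0,0.001,0,0,0,1],[0,0,0.001,0,0,0,1],[0,0,0,0,0,0,1]])

```text
time: 8.02
tool_pos: [0.459, -0.1734, -0.029]
tool_rot: [-3.141, 0.001, 3.006]
contact_force: [-0.1, -0.7, -1.2]
opening: 0.0541
```

Emit:
send_rows(series=[[0,0,0.001,0,0,0,1],[0,0,0.001,0,0,0,1],[0,0,0,0,0,0,1]])

```text
time: 8.27
tool_pos: [0.4588, -0.1734, -0.0314]
tool_rot: [-3.142, 0.0, 3.006]
contact_force: [0.0, 0.3, -0.2]
opening: 0.0542
```

Emit:
send_rows(series=[[0,0,0.001,0,0,0,1],[0,0,0,0,0,0,1],[0,0,0,0,0,0,1]])

```text
time: 8.52
tool_pos: [0.459, -0.1735, -0.0318]
tool_rot: [-3.141, 0.001, 3.006]
contact_force: [-1.2, 0.1, 6.4]
opening: 0.0542
```

It touches the floor at 6 N, so I'll release it gently.

Emit:
send_rows(series=[[0,0,0,0,0,0,0.35],[0,0,0,0,0,0,0.33],[0,0,0,0,0,0,0.28],[0,0,0,0,0,0,0.2],[0,0,0,0,0,0,0.2]])

```text
time: 8.93
tool_pos: [0.4587, -0.1733, -0.0325]
tool_rot: [3.142, -0.0, 3.006]
contact_force: [-0.7, -0.0, 0.5]
opening: 0.0724
```

```bash
python3 - <<'E'
from h import *
s=observe();print(s['time'],s['tool_pos'],s['tool_rot'],s['opening'],s['contact_force'])
d=cam('wrist'); save(d,'wrist7.png'); np.savez('wrist7.npz',**d)
E
```

```text
8.9333 [ 0.45866248 -0.17334395 -0.03251817] [ 3.14158618e+00 -1.32876881e-04  3.00581014e+00] 0.07241608003116964 [-0.65370104 -0.02627247  0.47665504]
```

View pics/wrist7.png

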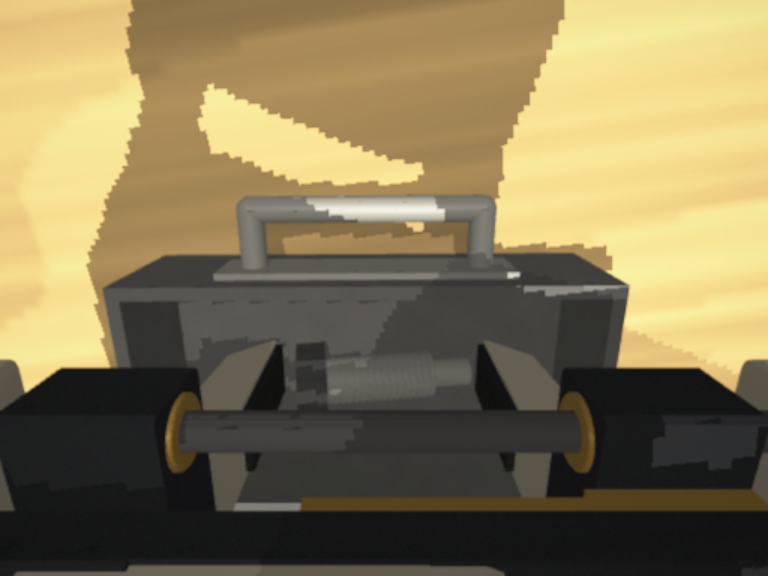

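The bolt lies free between the jaws in the front compartment, around (380,375). Raising and going to the centre bolt.

Emit:
send_rows(series=[[0,0,-0.015,0,0,0,0.2],[0,0,-0.03,0,0,0,0.1],[0,0,-0.035,0,0,0,0.1],[0,0,-0.0255,0,0,0,0.1],[-0.003,0.0275,0,0,0,0,0.1]])

```text
time: 9.4
tool_pos: [0.4685, -0.1509, 0.078]
tool_rot: [-3.137, 0.01, 3.003]
contact_force: [2.0, -0.5, 0.3]
opening: 0.0829
```

Emit:
send_rows(series=[[-0.003,0.036,0,0,0,0,0.1],[-0.003,0.036,0,0,0,0,0.1],[-0.003,0.036,0,0,0,0,0.1],[-0.003,0.036,0,0,0,0,0.1],[-0.003,0.036,0,0,0,0,0.1]])

```text
time: 9.82
tool_pos: [0.5047, 0.0314, 0.0731]
tool_rot: [-3.142, -0.0, 3.005]
contact_force: [0.0, -0.2, 0.0]
opening: 0.0825
```

Emit:
send_rows(series=[[-0.003,0.036,0,0,0,0,0.1],[-0.003,0.036,0,0,0,0,0.1],[-0.003,0.036,0,0,0,0,0.1],[-0.003,0.036,0,0,0,0,0.1],[-0.0025,0.036,0,0,0,0,0.1]])

```text
time: 10.23
tool_pos: [0.5435, 0.208, 0.0729]
tool_rot: [-3.141, -0.0, 3.006]
contact_force: [-0.1, -0.2, 0.0]
opening: 0.0825
```

Emit:
send_rows(series=[[0,0,0,0,0,0,0.1],[0,0,0,0,0,0,0.1]])

```text
time: 10.4
tool_pos: [0.5431, 0.2078, 0.0726]
tool_rot: [-3.141, -0.0, 3.009]
contact_force: [-0.6, -1.0, -0.2]
opening: 0.0826
```

```bash
python3 - <<'E'
from h import *
s=observe();print(s['time'],s['tool_pos'],s['tool_rot'],s['opening'],s['contact_force'])
d=cam('wrist'); save(d,'wrist8.png'); np.savez('wrist8.npz',**d)
E
```

```text
10.4 [0.54308355 0.20777906 0.0725534 ] [-3.14129063e+00 -4.21055651e-04  3.00908707e+00] 0.08258673077215219 [-0.57602484 -1.02440377 -0.24971861]
```

View pics/wrist8.png

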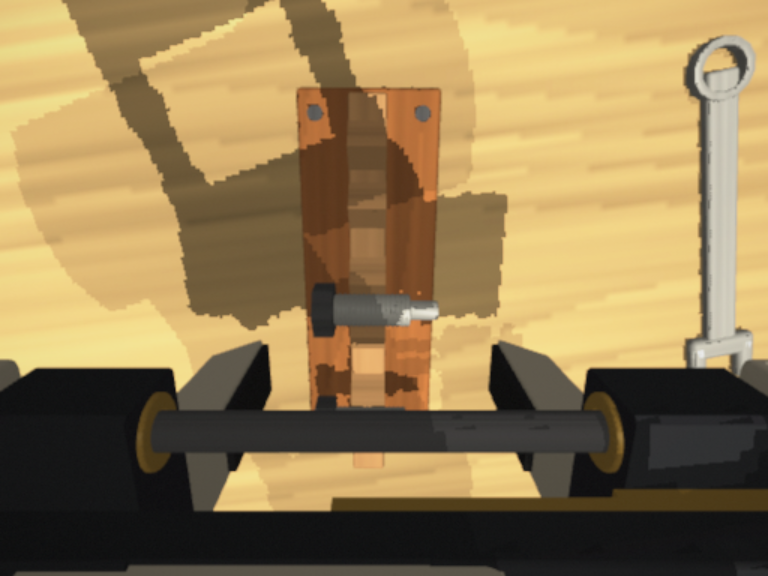

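The centre bolt (313–438, row 310) sits about 2 mm left of the jaw middle. I'll correct that, go down and squeeze.

Emit:
send_rows(series=[[0,-0.0015,0.025,0,0,0,0.1],[0,0,0.025,0,0,0,0.1],[0,0,0.0235,0,0,0,0.1],[0,0,0,0,0,0,0.15],[0,0,0,0,0,0,0.2]])

```text
time: 10.87
tool_pos: [0.5423, 0.2032, -0.001]
tool_rot: [-3.14, -0.003, 3.004]
contact_force: [0.3, 0.3, 0.3]
opening: 0.0762
```

Emit:
send_rows(series=[[0,0,0,0,0,0,1],[0,0,0,0,0,0,1],[0,0,0,0,0,0,1],[0,0,0,0,0,0,1],[0,0,0,0,0,0,1]], newtons=20)

```text
time: 11.28
tool_pos: [0.5445, 0.2048, 0.0013]
tool_rot: [3.141, 0.003, 3.006]
contact_force: [0.2, -2.1, 6.0]
opening: 0.061
```

Emit:
send_rows(series=[[0,0,0,0,0,0,1],[0,0,-0.015,0,0,0,1],[0,0,-0.02,0,0,0,1],[0,0,-0.02,0,0,0,1],[0,0,-0.018,0,0,0,1]])

```text
time: 11.7
tool_pos: [0.5431, 0.2049, 0.0739]
tool_rot: [3.141, 0.0, 3.006]
contact_force: [0.5, -0.2, -0.8]
opening: 0.0603
```

Emit:
send_rows(series=[[0,0,0,0,0,0,1],[0,0,0,0,0,0,1],[0,0,0,0,0,0,1],[0,0,0,0,0,0,1]])

```text
time: 12.03
tool_pos: [0.5422, 0.2046, 0.0712]
tool_rot: [-3.141, -0.002, 3.006]
contact_force: [0.5, -0.2, -1.0]
opening: 0.0606
```

```bash
python3 - <<'E'
from h import *
s=observe();print(s['time'],s['tool_pos'],s['tool_rot'],s['opening'],s['contact_force'])
d=cam('wrist'); save(d,'wrist9.png'); np.savez('wrist9.npz',**d)
E
```

```text
12.0333 [0.54220925 0.20458676 0.0712471 ] [-3.14077974e+00 -2.36020379e-03  3.00585144e+00] 0.060592171648841286 [ 0.48130738 -0.23201546 -1.03244717]
```

View pics/wrist9.png

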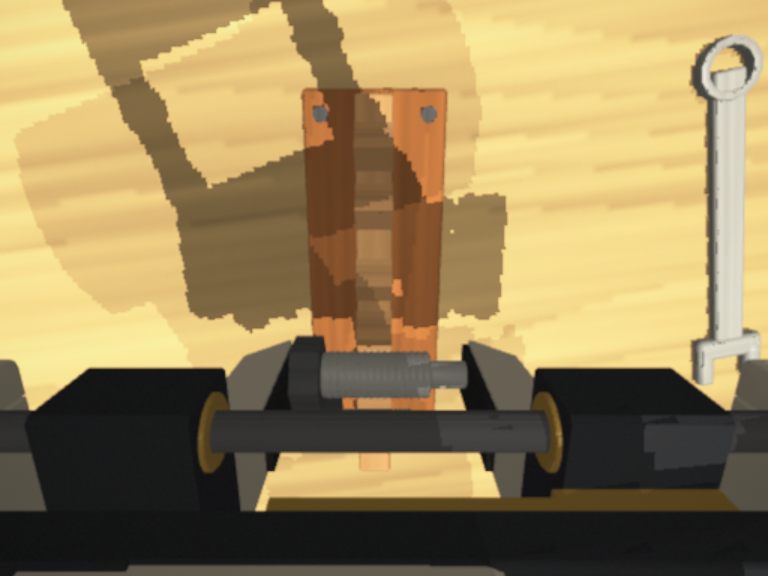

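The opening is 60.6 mm, so this is the stiffest and goes to the back slot.

Emit:
send_rows(series=[[-0.0057,-0.016,0,0,0,0,1],[-0.011,-0.034,0,0,0,0,1],[-0.011,-0.034,0,0,0,0,1],[-0.011,-0.034,0,0,0,0,1],[-0.011,-0.034,0,0,0,0,1]])

```text
time: 12.5
tool_pos: [0.5714, 0.0461, 0.0716]
tool_rot: [-3.142, -0.002, 3.006]
contact_force: [1.5, -0.8, -1.3]
opening: 0.0607
```

Emit:
send_rows(series=[[-0.011,-0.034,0,0,0,0,1],[-0.011,-0.034,0,0,0,0,1],[-0.011,-0.034,0,0,0,0,1],[-0.011,-0.034,0,0,0,0,1],[-0.011,-0.034,0,0,0,0,1]])

```text
time: 12.92
tool_pos: [0.6028, -0.13, 0.0715]
tool_rot: [3.141, -0.002, 3.006]
contact_force: [1.2, 0.5, -1.1]
opening: 0.0609
```

Emit:
send_rows(series=[[-0.011,-0.034,0,0,0,0,1],[-0.01,-0.0295,0,0,0,0,1],[0,0,0,0,0,0,1],[0,0,0,0,0,0,1],[0,0,0,0,0,0,1]])

```text
time: 13.33
tool_pos: [0.6148, -0.1935, 0.0715]
tool_rot: [3.14, -0.002, 3.005]
contact_force: [0.3, 0.1, -0.6]
opening: 0.0607
```

```bash
python3 - <<'E'
from h import *
s=observe();print(s['time'],s['tool_pos'],s['tool_rot'],s['opening'],s['contact_force'])
d=cam('wrist'); save(d,'wrist10.png'); np.savez('wrist10.npz',**d)
E
```

```text
13.3333 [ 0.61479639 -0.19350545  0.07145179] [ 3.14040639e+00 -2.15171806e-03  3.00536879e+00] 0.06074183173611102 [ 0.30774865  0.0630678  -0.57525053]
```

View pics/wrist10.png

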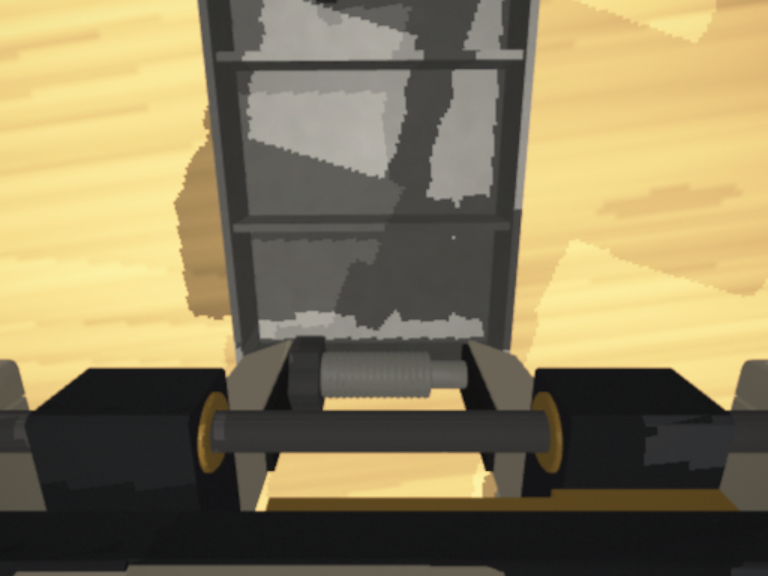

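The gripper and bolt are over the back compartment, with the divider at row 225. Lowering.

Emit:
send_rows(series=[[0,0,0.03,0,0,0,1],[0,0,0.03,0,0,0,1],[0,0,0.025,0,0,0,1],[0,0,0.0135,0,0,0,1],[0,0,0,0,0,0,1]])

```text
time: 13.8
tool_pos: [0.6136, -0.1915, -0.0291]
tool_rot: [3.14, -0.006, 3.008]
contact_force: [0.1, -0.3, -0.7]
opening: 0.0605
```

Emit:
send_rows(series=[[0,0,0.001,0,0,0,1],[0,0,0.001,0,0,0,1],[0,0,0,0,0,0,1],[0,0,0,0,0,0,1]])

```text
time: 14.13
tool_pos: [0.6162, -0.1942, -0.0266]
tool_rot: [-3.141, 0.002, 3.006]
contact_force: [0.1, -0.3, -0.7]
opening: 0.0607
```

Emit:
send_rows(series=[[0,0,0.001,0,0,0,1],[0,0,0,0,0,0,1],[0,0,0,0,0,0,1]])

```text
time: 14.38
tool_pos: [0.6156, -0.1943, -0.0286]
tool_rot: [-3.142, 0.0, 3.006]
contact_force: [0.5, 0.5, -1.5]
opening: 0.061
```

Emit:
send_rows(series=[[0,0,0.001,0,0,0,1],[0,0,0,0,0,0,1],[0,0,0,0,0,0,1]])

```text
time: 14.63
tool_pos: [0.6155, -0.1942, -0.03]
tool_rot: [3.141, -0.0, 3.006]
contact_force: [0.5, -0.6, 0.1]
opening: 0.0605
```

Emit:
send_rows(series=[[0,0,0.001,0,0,0,1],[0,0,0,0,0,0,1],[0,0,0,0,0,0,1]])

```text
time: 14.88
tool_pos: [0.6157, -0.1943, -0.0307]
tool_rot: [-3.142, 0.0, 3.006]
contact_force: [-1.0, -0.3, 0.7]
opening: 0.0607
```

Emit:
send_rows(series=[[0,0,0.001,0,0,0,1],[0,0,0,0,0,0,1],[0,0,0,0,0,0,1]])

```text
time: 15.13
tool_pos: [0.6158, -0.1943, -0.031]
tool_rot: [-3.141, 0.001, 3.006]
contact_force: [-1.6, 1.3, 5.4]
opening: 0.0606
```

Contact at 5 N. Releasing.

Emit:
send_rows(series=[[0,0,0,0,0,0,0.32],[0,0,0,0,0,0,0.28],[0,0,0,0,0,0,0.2],[0,0,0,0,0,0,0.2],[0,0,0,0,0,0,0.2]])

```text
time: 15.55
tool_pos: [0.6154, -0.1942, -0.0321]
tool_rot: [3.141, -0.0, 3.006]
contact_force: [1.2, 0.3, 0.5]
opening: 0.0732
```

```bash
python3 - <<'E'
from h import *
s=observe();print(s['time'],s['tool_pos'],s['tool_rot'],s['opening'],s['contact_force'])
d=cam('wrist'); save(d,'wrist11.png'); np.savez('wrist11.npz',**d)
E
```

```text
15.55 [ 0.61544718 -0.19423244 -0.03211604] [ 3.14149491e+00 -2.35771083e-04  3.00570497e+00] 0.07319340269949737 [1.24564187 0.28482476 0.50413556]
```

View pics/wrist11.png

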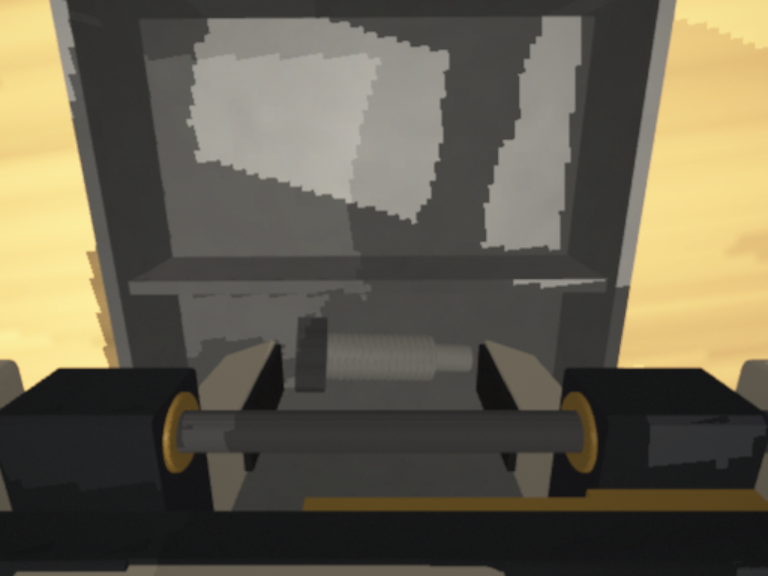

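The bolt lies free in the back compartment (296–472, row 355). Going for the far bolt.

Emit:
send_rows(series=[[0,0,-0.015,0,0,0,0.2],[0,0,-0.03,0,0,0,0.1],[0,0,-0.035,0,0,0,0.1],[0,0,-0.025,0,0,0,0.1],[0.0055,0.025,0,0,0,0,0.1]])

```text
time: 16.02
tool_pos: [0.6173, -0.1739, 0.0795]
tool_rot: [-3.137, 0.012, 3.002]
contact_force: [1.3, -1.0, 0.7]
opening: 0.0824
```

Emit:
send_rows(series=[[0.0055,0.036,0,0,0,0,0.1],[0.0055,0.036,0,0,0,0,0.1],[0.0055,0.036,0,0,0,0,0.1],[0.0055,0.036,0,0,0,0,0.1],[0.0055,0.036,0,0,0,0,0.1]])

```text
time: 16.43
tool_pos: [0.6103, 0.0149, 0.0732]
tool_rot: [3.142, 0.0, 3.005]
contact_force: [-0.3, 0.6, -0.3]
opening: 0.083
```

Emit:
send_rows(series=[[0.0055,0.036,0,0,0,0,0.1],[0.0055,0.036,0,0,0,0,0.1],[0.0055,0.036,0,0,0,0,0.1],[0.0055,0.036,0,0,0,0,0.1],[0.0055,0.036,0,0,0,0,0.1]])

```text
time: 16.85
tool_pos: [0.6074, 0.1972, 0.0731]
tool_rot: [3.142, 0.0, 3.006]
contact_force: [0.5, 0.2, 0.1]
opening: 0.0825
```

Emit:
send_rows(series=[[0,0,0,0,0,0,0.1],[0,0,0,0,0,0,0.1]])

```text
time: 17.02
tool_pos: [0.6072, 0.1974, 0.0729]
tool_rot: [-3.141, -0.0, 3.009]
contact_force: [-0.6, -0.9, 0.3]
opening: 0.0821
```

```bash
python3 - <<'E'
from h import *
s=observe();print(s['time'],s['tool_pos'],s['tool_rot'],s['opening'],s['contact_force'])
d=cam('wrist'); save(d,'wrist12.png'); np.savez('wrist12.npz',**d)
E
```

```text
17.0167 [0.60722519 0.19741451 0.07285837] [-3.14145262e+00 -9.61249498e-05  3.00946401e+00] 0.0820976750669811 [-0.5761018  -0.87032556  0.29666328]
```

View pics/wrist12.png

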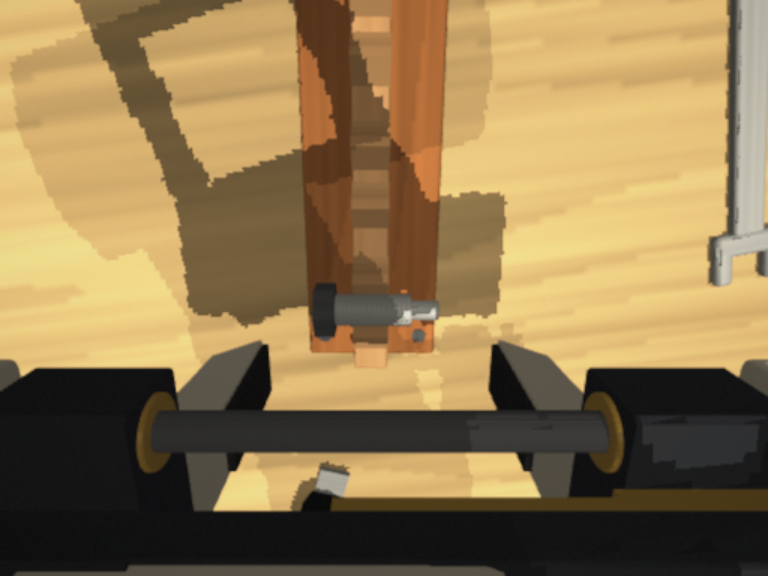

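The far bolt (313–438, row 310) is placed just as the centre one was. I'll make the same correction and squeeze.

Emit:
send_rows(series=[[0,-0.0015,0.025,0,0,0,0.1],[0,0,0.025,0,0,0,0.1],[0,0,0.0235,0,0,0,0.1],[0,0,0,0,0,0,0.15],[0,0,0,0,0,0,0.2]])

```text
time: 17.48
tool_pos: [0.6069, 0.1922, -0.0012]
tool_rot: [-3.141, -0.003, 3.004]
contact_force: [-0.3, -0.7, 0.2]
opening: 0.0756
```

Emit:
send_rows(series=[[0,0,0,0,0,0,1],[0,0,0,0,0,0,1],[0,0,0,0,0,0,1],[0,0,0,0,0,0,1],[0,0,0,0,0,0,1]], newtons=20)

```text
time: 17.9
tool_pos: [0.609, 0.1939, 0.0015]
tool_rot: [3.141, 0.004, 3.006]
contact_force: [-0.4, -1.8, 6.8]
opening: 0.0589
```

Emit:
send_rows(series=[[0,0,0,0,0,0,1],[0,0,-0.015,0,0,0,1],[0,0,-0.02,0,0,0,1],[0,0,-0.02,0,0,0,1],[0,0,-0.018,0,0,0,1]])

```text
time: 18.32
tool_pos: [0.6073, 0.1942, 0.0738]
tool_rot: [3.141, -0.0, 3.006]
contact_force: [-0.1, 0.0, -0.5]
opening: 0.0587
```

Emit:
send_rows(series=[[0,0,0,0,0,0,1],[0,0,0,0,0,0,1],[0,0,0,0,0,0,1],[0,0,0,0,0,0,1]])

```text
time: 18.65
tool_pos: [0.6065, 0.1938, 0.071]
tool_rot: [-3.141, -0.003, 3.006]
contact_force: [-0.5, 0.3, -0.5]
opening: 0.0589
```

```bash
python3 - <<'E'
from h import *
s=observe();print(s['time'],s['tool_pos'],s['tool_rot'],s['opening'],s['contact_force'])
d=cam('wrist'); save(d,'wrist13.png'); np.savez('wrist13.npz',**d)
E
```

```text
18.65 [0.60648457 0.19381808 0.07102123] [-3.14080345e+00 -2.64121667e-03  3.00585719e+00] 0.058857406320518765 [-0.46884087  0.27580354 -0.54126116]
```

View pics/wrist13.png

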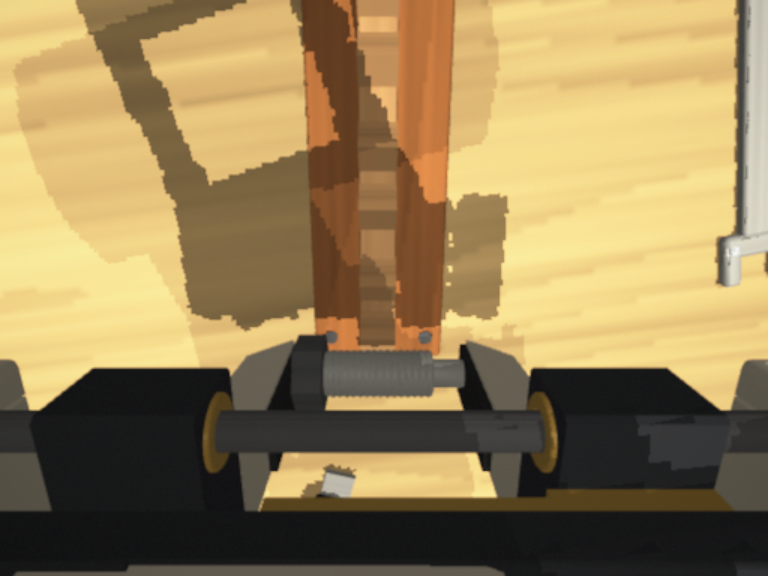

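It reads 58.9 mm, so it is the middling one and goes to the middle slot.

Emit:
send_rows(series=[[0.0015,-0.016,0,0,0,0,1],[0.0015,-0.034,0,0,0,0,1],[0.0015,-0.034,0,0,0,0,1],[0.0015,-0.034,0,0,0,0,1],[0.0015,-0.034,0,0,0,0,1]])

```text
time: 19.12
tool_pos: [0.5784, 0.0432, 0.0716]
tool_rot: [-3.142, -0.002, 3.006]
contact_force: [0.1, -0.3, 0.6]
opening: 0.0586
```

Emit:
send_rows(series=[[0.0015,-0.034,0,0,0,0,1],[0.0015,-0.034,0,0,0,0,1],[0.0015,-0.034,0,0,0,0,1],[0.0015,-0.034,0,0,0,0,1],[0.0015,-0.034,0,0,0,0,1]])

```text
time: 19.53
tool_pos: [0.5481, -0.1244, 0.0717]
tool_rot: [3.141, -0.001, 3.006]
contact_force: [0.3, -0.5, -0.5]
opening: 0.0591
```

Emit:
send_rows(series=[[0.0017,-0.034,0,0,0,0,1],[0.0017,-0.028,0,0,0,0,1],[0,0,0,0,0,0,1],[0,0,0,0,0,0,1],[0,0,0,0,0,0,1]])

```text
time: 19.95
tool_pos: [0.5369, -0.1834, 0.0719]
tool_rot: [3.141, -0.001, 3.005]
contact_force: [-0.3, -0.2, -0.6]
opening: 0.0589
```

```bash
python3 - <<'E'
from h import *
s=observe();print(s['time'],s['tool_pos'],s['tool_rot'],s['opening'],s['contact_force'])
d=cam('wrist'); save(d,'wrist14.png'); np.savez('wrist14.npz',**d)
E
```

```text
19.95 [ 0.53691991 -0.1833501   0.07188005] [ 3.14056668e+00 -1.34245866e-03  3.00530540e+00] 0.058886682524306753 [-0.2600762  -0.18973242 -0.58683309]
```

View pics/wrist14.png

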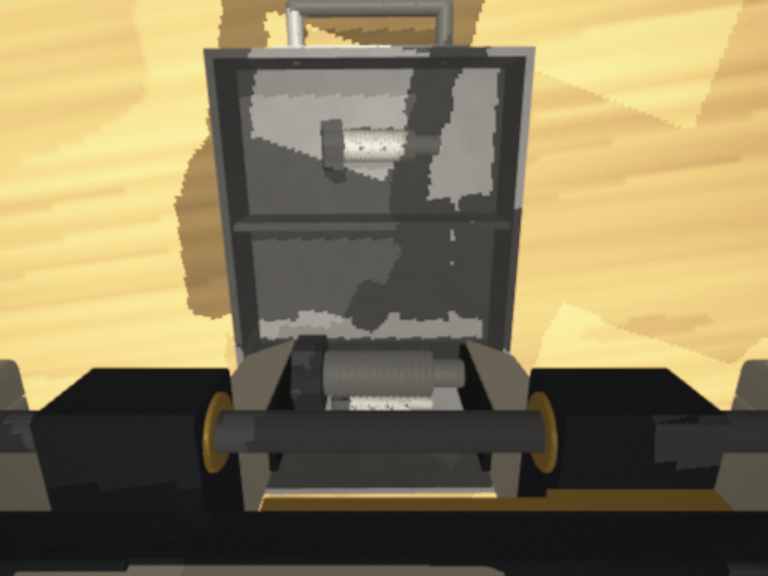

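The front bolt lies flat in its compartment at (380,147) and the back one shows at (390,402). Lowering the middling bolt into the middle compartment.

Emit:
send_rows(series=[[0,0,0.03,0,0,0,1],[0,0,0.03,0,0,0,1],[0,0,0.025,0,0,0,1],[0,0,0.0155,0,0,0,1],[0,0,0,0,0,0,1]])

```text
time: 20.42
tool_pos: [0.5359, -0.1814, -0.0308]
tool_rot: [3.139, -0.005, 3.008]
contact_force: [-1.2, 0.7, -1.4]
opening: 0.0594
```

Emit:
send_rows(series=[[0,0,0.001,0,0,0,1],[0,0,0,0,0,0,1],[0,0,0,0,0,0,1]])

```text
time: 20.67
tool_pos: [0.5382, -0.1839, -0.0277]
tool_rot: [-3.141, 0.002, 3.007]
contact_force: [-0.6, 0.1, -1.3]
opening: 0.0588
```

Emit:
send_rows(series=[[0,0,0.001,0,0,0,1],[0,0,0,0,0,0,1],[0,0,0,0,0,0,1]])

```text
time: 20.92
tool_pos: [0.5375, -0.1841, -0.0294]
tool_rot: [-3.141, 0.001, 3.006]
contact_force: [-0.2, -0.7, -0.9]
opening: 0.0588
```

Emit:
send_rows(series=[[0,0,0.001,0,0,0,1],[0,0,0,0,0,0,1],[0,0,0,0,0,0,1]])

```text
time: 21.17
tool_pos: [0.5373, -0.184, -0.0309]
tool_rot: [3.141, -0.0, 3.006]
contact_force: [1.0, -0.6, -0.3]
opening: 0.0588
```

Emit:
send_rows(series=[[0,0,0.001,0,0,0,1],[0,0,0,0,0,0,1],[0,0,0,0,0,0,1]])

```text
time: 21.42
tool_pos: [0.5373, -0.184, -0.0319]
tool_rot: [3.142, 0.0, 3.006]
contact_force: [-0.0, 0.2, -0.9]
opening: 0.059
```

Emit:
send_rows(series=[[0,0,0.0005,0,0,0,1],[0,0,0,0,0,0,1],[0,0,0,0,0,0,1]])

```text
time: 21.67
tool_pos: [0.5374, -0.1841, -0.0322]
tool_rot: [-3.142, 0.0, 3.006]
contact_force: [-0.3, 0.5, 1.3]
opening: 0.059
```

Emit:
send_rows(series=[[0,0,0.001,0,0,0,1],[0,0,0,0,0,0,1],[0,0,0,0,0,0,1]])

```text
time: 21.92
tool_pos: [0.5375, -0.1842, -0.0325]
tool_rot: [-3.141, 0.001, 3.006]
contact_force: [-2.4, 0.7, 8.5]
opening: 0.0589
```

Emit:
send_rows(series=[[0,0,0,0,0,0,0.34],[0,0,0,0,0,0,0.3],[0,0,0,0,0,0,0.2],[0,0,0,0,0,0,0.2],[0,0,0,0,0,0,0.2]])

```text
time: 22.33
tool_pos: [0.5372, -0.184, -0.0336]
tool_rot: [3.141, -0.0, 3.006]
contact_force: [-0.4, 0.6, 0.2]
opening: 0.0734
```

```bash
python3 - <<'E'
from h import *
s=observe();print(s['time'],s['tool_pos'],s['tool_rot'],s['opening'],s['contact_force'])
d=cam('wrist'); save(d,'wrist15.png')
E
```

```text
22.3333 [ 0.53715686 -0.18400971 -0.03364992] [ 3.14145590e+00 -3.40183592e-04  3.00572537e+00] 0.07340479072498214 [-0.43608084  0.55074983  0.2389516 ]
```

View pics/wrist15.png

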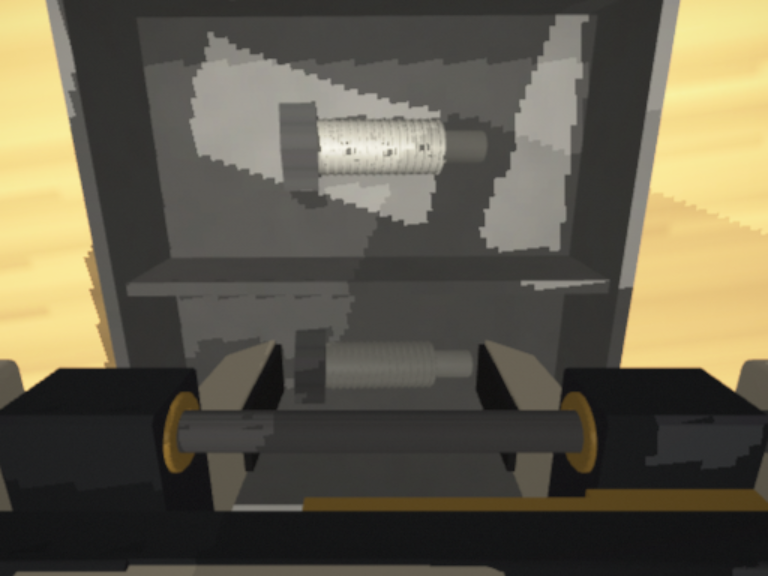

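The middling bolt lies free between the jaws (296–472, row 365), and the soft one is at rest in front. I'll raise the arm and move it clear for a final check.

Emit:
send_rows(series=[[0,0,-0.015,0,0,0,0.2],[0,0,-0.03,0,0,0,0.2],[0,0,-0.035,0,0,0,0.2],[0,0,-0.035,0,0,0,0.2],[0,0,-0.035,0,0,0,0.2]])

```text
time: 22.8
tool_pos: [0.5369, -0.1839, 0.1179]
tool_rot: [3.141, -0.001, 3.006]
contact_force: [0.1, -0.4, 0.1]
opening: 0.0735
```

Emit:
send_rows(series=[[0,0.03,-0.035,0,0,0,0.2],[0,0.035,0,0,0,0,0.2],[0,0.035,0,0,0,0,0.2],[0,0.035,0,0,0,0,0.2],[0,0.035,0,0,0,0,0.2]])

```text
time: 23.22
tool_pos: [0.5598, -0.017, 0.1484]
tool_rot: [3.142, 0.0, 3.005]
contact_force: [1.7, 0.6, -0.2]
opening: 0.0732
```

Emit:
send_rows(series=[[0,0,0,0,0,0,0.2],[0,0,0,0,0,0,0.2],[0,0,0,0,0,0,0.2],[0,0,0,0,0,0,0.2]])

```text
time: 23.55
tool_pos: [0.5598, -0.0196, 0.1481]
tool_rot: [-3.141, -0.0, 3.005]
contact_force: [-1.0, 0.2, -0.1]
opening: 0.0733
```

```bash
python3 - <<'E'
from h import *
s=observe();print(s['time'],s['tool_pos'],s['qvel'].round(3),s['contact_force'])
d=cam('side'); save(d,'side16.png'); im=d['color'][195:295,200:330,::-1]; cv2.imwrite('pics/side16c.png',cv2.resize(im,None,fx=6,fy=6,interpolation=cv2.INTER_CUBIC))
d=cam('scene'); save(d,'scene16.png'); 
P=pts(d)
m=(d['range_z']>0)&(P[...,2]>.012)&(P[...,2]<.16)&(P[...,0]>.1)&(P[...,0]<1)&(abs(P[...,1])<.7)&(np.hypot(P[...,0],P[...,1])>.2)
k,L,st,c=cv2.connectedComponentsWithStats(m.astype(np.uint8))
for i in range(1,k):
    if st[i,4]>60:
        r=cv2.minAreaRect(P[L==i][:,:2].astype(np.float32)); print(np.round(r[0],4),np.round(r[1],3))
E
```

```text
23.55 [ 0.55982652 -0.01956098  0.148088  ] [-0.011 -0.    -0.001  0.     0.001  0.003] [-0.9970304   0.18408931 -0.0955448 ]
[0.226  0.5872] [0.158 0.236]
[0.8203 0.5025] [0.126 0.161]
[0.5519 0.2027] [0.075 0.196]
[0.7812 0.132 ] [0.033 0.065]
[ 0.525  -0.1821] [0.15  0.266]
[ 0.4628 -0.1715] [0.061 0.025]
[ 0.5348 -0.18  ] [0.062 0.024]
[ 0.786  -0.1108] [0.052 0.046]
[ 0.6123 -0.19  ] [0.061 0.023]
[ 0.2081 -0.5746] [0.038 0.071]
[ 0.5005 -0.4296] [0.2   0.025]
```

View pics/side16c.png

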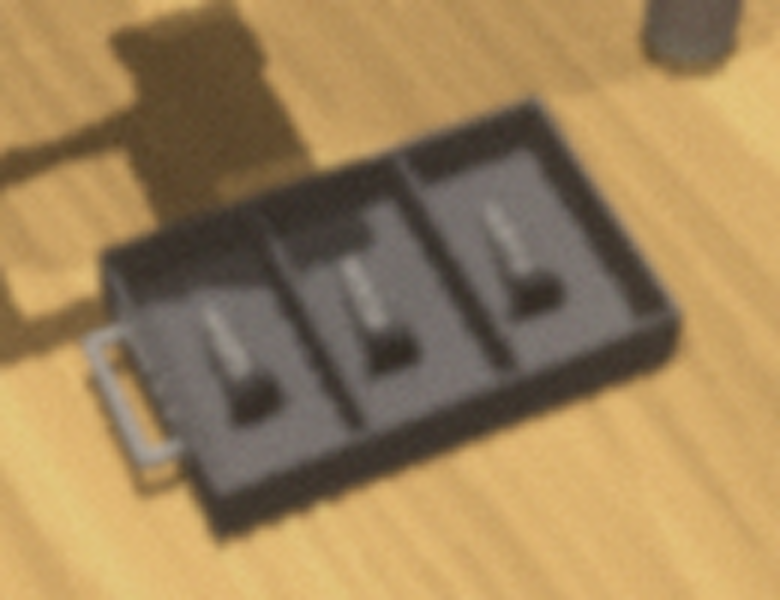

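View pics/scene16.png

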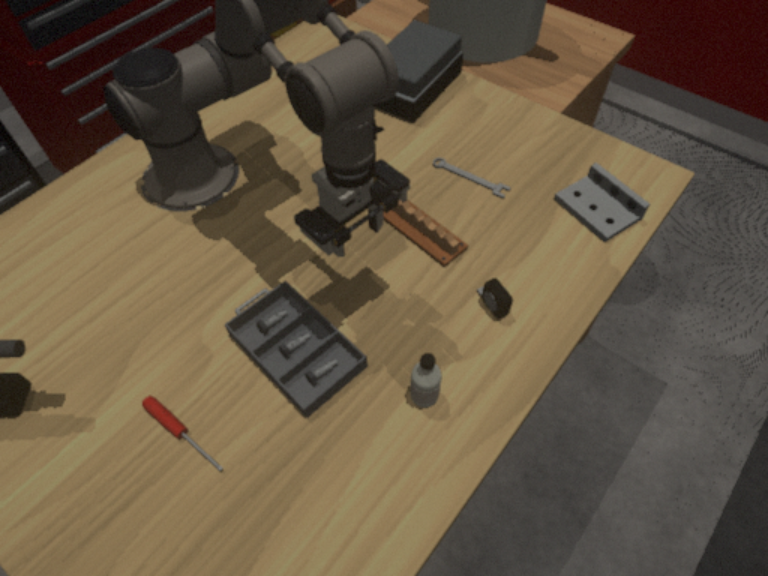

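The pictures show the bolts lying flat, one to a compartment, and the other things where they were. The gripper is clear, so I'm handing in.

```bash
python3 -c "
from h import *
print(workorder.hand_in())"
```

```text
the job is handed in; nothing more can be done
None
```

The three bolts are in the drawer in the order asked, and the job was handed in at about 24 s on the robot's clock, against the 64 s limit.

I squeezed each bolt end to end at a commanded 20 N and read the jaw opening after lifting it clear of the rack:

| Bolt | Opening at 20 N | Spring | Compartment |
|---|---|---|---|
| near | 54.4 mm | softest | front, next to the pull |
| far | 58.9 mm | middling | middle |
| centre | 60.6 mm | stiffest | back |

These readings fit the stated gives of 7, 3 and 1 mm. Each bolt was lowered until it touched the floor, at about 5 to 9 N, and then released.

**Last checks:** The side and scene pictures show one bolt lying flat and free in each compartment. The gripper was open, clear of everything and at rest. The bottle, tape measure and screwdriver measured within about 2 mm of where they started. I judged the wrench only by eye, and it looks unmoved.

**What disagreed:**
- **Fingertip position:** The fingertips are really about 40 mm behind the stated TCP. My first squeeze, on the near bolt, therefore closed in the air above it. I saw no contact force in the readings, and the bolt looked undisturbed. I measured the offset in the wrist and scene views and allowed for it from then on.
- **Small roll:** The stiffest bolt rolled a few millimetres onto a flat when released, still well inside its compartment.

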